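Seat the grind dial on its key

ROBOT

A 6-joint arm with a two-finger parallel gripper is mounted at the origin on the work surface. World frame = base frame: x ahead of the robot, y to its left, z up, the work surface at z = 0. Lengths are in m, angles in rad, forces in N, time in s.
With the tool pointing down it reaches from about 0.3 to 0.875 m from the base axis. Payload 6.4 kg.
Tool frame: the origin (TCP) lies at the very end of the fingers, on their centre line; the grasp point (between the pads) lies hold_point_z behind it (hold_point_z is the distance from the TCP to the grasp point, in m); z points along the fingers, y is the line along which they close (so a half turn about z gives the same grasp; the last joint's range is limited). The gripper opens to 85 mm and grips with 20 to 120 N. Pads are 22 mm wide; open, the fingers measure 114 mm over their backs; the gripper's body (76 mm by 85 mm) begins 54 mm behind the grasp point. The pads swing forward as they close: fully open they stand 13 mm farther back than shut.
Start: joints at [-1.549, 0.181, 1.607, -0, 1.354, -0.206], TCP at [0.13, -0.56, 0.231] pointing down, gripper open.
Joint ranges: [-2.99, 2.99], [-0.89, 2.07], [0.3, 2.58], [-1.14, 4.28], [0, 2.63], [-3.12, 3.12]. Speed limits (rad/s): [2.57, 2.57, 3.01, 3.14, 3.14, 3.14].

INTERFACE

Orientations are given as a unit quaternion [w, x, y, z].
In Python, from plant import movep, move_l, set_joints, let_go, gripper_close, dwell, ik, capture, camera_info, Unreachable, job_done, outline_of, spot_point, get_time, get_joint_positions, get_joint_velocities, get_joint_torque, get_position, get_ee_rot, get_contact_force, get_wrist_torque, get_opening, get_finger_force, hold_point_z gives the robot as it stands. The module is installed in compiled form; this text tells all that it offers. Calls block until the motion is done:
- movep(position, orientation): joint-space move of the TCP to a pose.
- move_l(position, orientation=None, velocity=0.15, threshold=None): straight line of the TCP; orientation=None keeps the orientation; velocity is the mean speed in m/s. With threshold (N) it stops when the force on the tool has changed by that much, and returns True; else False.
- set_joints(angles): joint-space move.
- let_go() and gripper_close(squeeze=None): open the fingers fully, or close them until they stop; squeeze is the grip in N (None keeps the last).
- dwell(seconds).
- ik(position, orientation): joint angles nearest the present ones, or None.
- capture(name): name is "side" or "top" or "wrist"; returns (picture, depth): 420x560x3 uint8, blue, green, red; 420x560 float32, m along the optical axis (not along the pixel's ray), 0 where there is no reading.
- camera_info(name): a dict with "fovy" (degrees; the focal length in pixels is half the picture's height over the tangent of half this angle, whatever the lens; pixels are square), "cx", "cy" (the principal point, pixels), "rvec" (rotation vector, rad) and "tvec" (3), from world to camera coordinates, as OpenCV has them; the wrist camera has in their place "mount" (4x4, takes a point from camera to tool coordinates, whose origin is the TCP and whose axes are the flange's). Camera axes: x right, y down, z forward; pixel columns grow to the right and rows downward; lengths in m; the calibration is good to about 2 mm. A picture is of the moment at which its call begins: read the wrist's pose just before it. camera_info takes no time and is no camera call.
A pose or a line that the arm cannot do raises Unreachable and nothing moves.
- job_done(): hands the job in; it is judged then, once.
Trained networks look in the newest picture that a camera, given by its name, has taken for a name from the list of things; names that differ only in an ending like _2 or _b are one class to them, and where a whole thing is asked for, a point or a joint stands for the part that bears it (a point fixed in the world has none). Each returns a list of dicts, best first, with "p" (0 to 1); they miss things now and then, are a little off and sometimes report something else, mostly with a low value. They report only what shows in the picture. A call takes as long as a camera call. They do not tell look-alikes from the thing itself.
- outline_of(camera, query): "pixels" (420x560 bool, what is visible of it).
- spot_point(camera, query): "xyz" ([x, y, z] in m, in the coordinates of the camera as it stood for that picture, good to about 4 mm: a listed point, or the origin of a listed thing).
Readings, each from a call of its own:
- get_time(): time.
- get_joint_positions(): joint angles.
- get_joint_velocities(): joint speeds.
- get_joint_torque(): joint torques, N m.
- get_position(): TCP position.
- get_ee_rot(): TCP orientation.
- get_contact_force(): force on the tool from outside, world axes, zero at the start.
- get_wrist_torque(): the same for the moment, N m.
- get_opening(): finger opening in m.
- get_finger_force(): force on a finger pad.
Only numpy, scipy, OpenCV 4.12 (cv2) and the standard library are available. Lean on these libraries where they do the work, as an engineer would, in place of code of your own. Each camera call takes 0.05 s, during which the arm holds its last target. There are 200 camera calls.

TASK

The coffee grinder's black dial has been put back after cleaning but sits proud, because its notch is not over the brass key. With a fingertip, push the dial round (the orange peg is there for that) until its notch meets the key, then press the dial down until it is fully seated, and take the hand away. Do not pull the dial up, and leave the grinder's side lever, carafe, pour-over stand, cup and canister where they are.

Things in the scene. Friction and masses are not known exactly. Their poses are not given: they have to be found in the camera images.
- boss (a point): Top centre of the steel boss (30 mm across, 10 mm high) on the axis of the black dial: the place to press, though anywhere on the dial's face will do. The dial is a level disc 112 mm across, 10 mm thick; its upper face is 152 mm above the counter when proud, 142 mm seated. It stays level, cannot shift sideways, and turns without limit either way.
- grinder: Steel grinder, square body 140 mm wide, top face 130 mm above the counter, fixed to the counter. Origin: centre of its underside, on the dial's axis. Its x axis points from there to the brass key, within 46 degrees of straight away from the robot; y is the side with the lever; z is up.
- notch (a point): The middle of the notch in the dial's rim, at the height of the dial's upper face, 50 mm from the dial's axis. The notch is open at the rim, 15 mm wide and 14 mm deep radially, with white lines along both sides and a white line leading to it from the boss.
- key (a point): Top of the brass key on the grinder's top, 54 mm from the dial's axis, 141 mm above the counter: a fixed radial bar 9 mm wide, 44 to 59 mm from the axis, 11 mm high, top rounded. Its heel, outside the rim (59 to 69 mm out, 13 mm wide, 18 mm high), is always in view. The proud dial's underside is 1 mm above it, and it stops the dial from going down except at the notch. It draws in a notch that is up to about 4 degrees off.
- peg (a point): Top centre of the upright orange finger peg on the dial's face, opposite the notch, 42 mm from the dial's axis. The peg is round, 14 mm across and 16 mm high above the dial's face. Pushing it sideways turns the dial; that takes about 1.5 N, and the dial stays where it is left.
- dial (a joint): Turn of the dial in rad, growing anticlockwise seen from above: the angle from the key to the notch. The notch is over the key at 0 and equally at 2 pi (6.283). It starts anywhere from 0.7 to 5.58.
- dial_press (a joint): How far the dial has been pressed down, in m: 0 proud (as it starts), 0.010 fully seated against its stop. It is a stiff sliding fit: moving it takes about 5 N plus 12 N per m/s, and it stays at the height where it is left. Pulled up, it would read negative.
- lever_tip (a point): The black ball, 20 mm across, at the end of the 60 mm lever on the grinder's left side (+y at yaw 0), always lower than 125 mm above the counter with its centre 80 mm out along the grinder's y. Leave it alone.
- carafe: Smoky glass carafe, 116 mm across, 145 mm high, handle reaching 87 mm from its axis. Origin: centre of its underside. Bystander.
- pourover: White ceramic pour-over stand with a cone, 116 mm across, 110 mm high, handle reaching 83 mm from its axis. Origin: centre of its underside. Bystander.
- cup: Stoneware cup, 80 mm across, 85 mm high. Origin: centre of its underside. Bystander.
- canister: Empty clear plastic canister, 94 mm across, 141 mm high, its flip-top lid shut. Origin: centre of its underside. Bystander.
Not all that is in view belongs to the job. What is shaped like the grinder but blue or purple is not meant.

How it is judged:
By the outcome, as a careful person would: the job done as asked, in the order asked, and still so for the second after the job is handed in, with the robot touching nothing.
It also fails if it takes over 48 s, if anything falls off the work surface, if the arm or the gripper's body presses on something with over 40 N, if the wrist force passes 120 N, or if a joint passes its speed limit or range.

## Working session

There is one attempt and no reset: what is moved stays moved. The work goes in short steps, each a Python script; the robot and the scene stay as the last script left them, time stands still between calls to the robot, and variables do not carry over. Pictures are saved under pics/ and viewed, at most 10 in all, crops included, and the job is handed in when it is done.

```bash
mkdir -p pics; cat > h.py <<'E'
import numpy as np, cv2
from plant import *
def toworld(cam,p):
    i=camera_info(cam); R=cv2.Rodrigues(np.array(i["rvec"],float))[0]
    return R.T@(np.array(p)-np.array(i["tvec"]).ravel())
E
python3 - <<'E'
from h import *
ims=[]
for c in ("side","top"):
    im,d=capture(c); ims.append(im)
    cv2.imwrite(f"pics/{c}0.png",im)
    for q in ("boss","notch","key","peg","grinder","lever_tip","carafe","pourover","cup","canister"):
        for r in spot_point(c,q)[:3]:
            if r["p"]>.2: print(c,q,round(r["p"],2),toworld(c,r["xyz"]).round(3))
print(get_time(),hold_point_z, get_ee_rot())
E
```

```text
side boss 0.88 [0.804 0.107 0.166]
side boss 0.83 [ 0.812 -0.246  0.16 ]
side boss 0.68 [ 0.572 -0.04   0.164]
side notch 0.97 [ 0.856 -0.27   0.155]
side notch 0.85 [0.843 0.078 0.149]
side notch 0.8 [ 0.52  -0.047  0.151]
side key 0.95 [0.855 0.076 0.137]
side key 0.8 [ 0.603 -0.078  0.142]
side key 0.79 [ 0.858 -0.269  0.143]
side peg 0.87 [0.771 0.13  0.169]
side peg 0.7 [ 0.605 -0.081  0.14 ]
side peg 0.66 [ 0.778 -0.23   0.167]
side grinder 0.96 [ 0.807  0.11  -0.003]
side grinder 0.87 [ 0.568 -0.043  0.003]
side grinder 0.58 [ 0.812 -0.249 -0.003]
side lever_tip 0.51 [0.804 0.209 0.084]
side lever_tip 0.51 [ 0.549  0.513 -0.002]
side lever_tip 0.45 [ 0.788 -0.154  0.085]
side carafe 0.63 [ 0.518 -0.05   0.15 ]
side carafe 0.61 [ 0.546  0.513 -0.001]
side pourover 0.61 [ 0.572 -0.532 -0.003]
side cup 0.78 [ 0.558  0.326 -0.   ]
side canister 0.97 [ 0.561 -0.317 -0.005]
top boss 0.78 [ 0.813 -0.248  0.162]
top boss 0.75 [ 0.57  -0.04   0.164]
top boss 0.69 [0.805 0.106 0.162]
top notch 0.88 [0.846 0.076 0.151]
top notch 0.8 [ 0.515 -0.044  0.155]
top notch 0.78 [ 0.859 -0.273  0.154]
top key 0.95 [ 0.859 -0.272  0.143]
top key 0.64 [ 0.609 -0.081  0.141]
top key 0.6 [0.848 0.075 0.141]
top peg 0.65 [ 0.607 -0.039  0.17 ]
top peg 0.64 [ 0.777 -0.229  0.172]
top peg 0.56 [0.773 0.137 0.172]
top grinder 0.92 [ 0.57  -0.039  0.001]
top grinder 0.87 [0.807 0.105 0.002]
top grinder 0.73 [ 0.806 -0.247 -0.001]
top lever_tip 0.6 [ 0.548  0.514 -0.001]
top lever_tip 0.55 [0.586 0.053 0.092]
top lever_tip 0.45 [ 0.612 -0.039  0.17 ]
top carafe 0.71 [ 0.547  0.514 -0.003]
top carafe 0.24 [0.558 0.331 0.003]
top pourover 0.67 [ 0.578 -0.534 -0.001]
top pourover 0.55 [ 0.52  -0.042  0.155]
top cup 0.59 [0.562 0.331 0.001]
top canister 0.55 [ 0.567 -0.321  0.002]
1.1 0.0187 [ 5.66025638e-06  9.93519085e-01  1.13665424e-01 -1.18182680e-05]
```

View pics/top0.png

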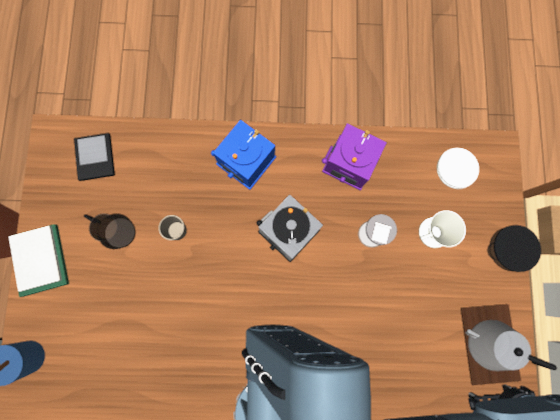

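View pics/side0.png

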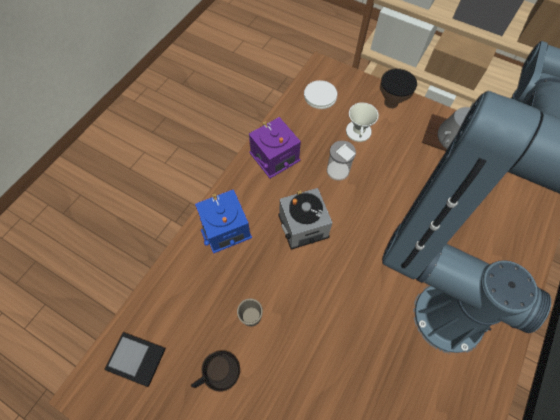

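The top view shows the steel grinder at about (291,228), with its notch toward the robot at (292,238), its peg on the far side at (291,210), and the key heel towards the lower right corner, about −45°. The blue and purple grinders are decoys. I'll look from closer with the wrist camera.

```bash
cat >> h.py <<'E'
def q_yaw(a): # tool down, tool x axis at world angle a
    return np.array([0,np.cos(a/2),np.sin(a/2),0])
def wpose():
    q=get_ee_rot(); from scipy.spatial.transform import Rotation as Ro
    T=np.eye(4); T[:3,:3]=Ro.from_quat([q[1],q[2],q[3],q[0]]).as_matrix(); T[:3,3]=get_position()
    return T@np.array(camera_info("wrist")["mount"])
def wrist(name):
    T=wpose(); im,d=capture("wrist"); cv2.imwrite(f"pics/{name}.png",im); np.savez(f"pics/{name}.npz",T=T,im=im,d=d); return T,im,d
def spots(T,qs):
    for q in qs:
        for r in spot_point("wrist",q)[:2]:
            if r["p"]>.2: print(q,round(r["p"],2),(T@np.append(r["xyz"],1))[:3].round(4))
E
python3 - <<'E'
from h import *
i=camera_info("wrist"); print(i)
gripper_close(20)
m=np.array(i["mount"])
movep([0.50,-0.04,0.36],q_yaw(0))
T,im,d=wrist("w1"); spots(T,["boss","notch","key","peg","grinder","lever_tip"])
print(T.round(3),get_joint_positions(),get_time(),get_position())
for yaw in np.radians(range(-180,181,30)):
    print(round(np.degrees(yaw)),[None if (r:=ik([0.57+.042*np.cos(a),-.04+.042*np.sin(a),.158],q_yaw(yaw))) is None else round(float(r[5]),2) for a in (0,1.,2.2)])
E
```

```text
{'fovy': 58.93696564120328, 'cx': 275.9906606123169, 'cy': 211.1907271938717, 'mount': array([[-5.84050103e-04, -9.59460048e-01, -2.81844062e-01,
         7.26930515e-02],
       [ 9.99999787e-01, -4.77977544e-04, -4.45102943e-04,
         2.02049457e-05],
       [ 2.92343359e-04, -2.81844262e-01,  9.59460122e-01,
        -1.43622745e-01],
       [ 0.00000000e+00,  0.00000000e+00,  0.00000000e+00,
         1.00000000e+00]])}
boss 0.78 [ 0.5696 -0.0402  0.1618]
boss 0.67 [ 0.6096 -0.0806  0.1422]
notch 0.61 [ 0.5167 -0.0456  0.1539]
key 0.59 [ 0.6095 -0.0806  0.1395]
peg 0.82 [ 0.6097 -0.0364  0.1688]
grinder 0.55 [ 5.674e-01 -4.020e-02 -2.000e-04]
lever_tip 0.68 [0.5859 0.0512 0.0969]
[[-0.002 -0.959 -0.282  0.573]
 [-1.     0.001  0.001 -0.041]
 [-0.     0.282 -0.959  0.503]
 [ 0.     0.     0.     1.   ]] [-3.17462970e-01 -6.61591353e-02  1.61039410e+00 -2.57020011e-05
  1.59745794e+00  1.25385923e+00] 4.5333 [ 0.49999253 -0.0402982   0.35993572]
-180 [-1.83, -1.78, -1.8]
-150 [-2.35, -2.3, -2.32]
-120 [-2.88, -2.83, -2.85]
-90 [2.88, 2.93, 2.91]
-60 [2.36, 2.41, 2.39]
-30 [1.84, 1.89, 1.87]
0 [1.31, 1.36, 1.34]
30 [0.79, 0.84, 0.82]
60 [0.27, 0.32, 0.29]
90 [-0.26, -0.21, -0.23]
120 [-0.78, -0.73, -0.75]
150 [-1.31, -1.26, -1.28]
180 [-1.83, -1.78, -1.8]
```

View pics/w1.png

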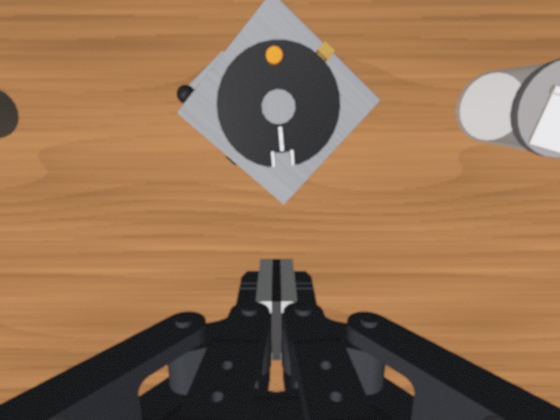

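The wrist view shows the boss at (278,107), the peg at (274,55), the notch at (283,158) and the brass heel at (326,51). The key is at about −42° and the peg at about +5°, so the shorter way is anticlockwise, about 130°. I'll measure by colour, then push to about 6° short.

```bash
cat >> h.py <<'E'
def ray(T,uv,z):
    i=camera_info("wrist"); f=210/np.tan(np.radians(i["fovy"]/2))
    v=T[:3,:3]@np.array([(uv[0]-i["cx"])/f,(uv[1]-i["cy"])/f,1.])
    return T[:3,3]+v*(z-T[2,3])/v[2]
def angles(T,im,c,zf=.152):
    """direction (deg) of peg, key heel as seen from dial centre c"""
    h=cv2.cvtColor(im,cv2.COLOR_BGR2HSV); out={}
    vv,uu=np.mgrid[:420,:560]
    for n,lo,hi,z,rr in (("peg",(5,200,150),(17,255,255),zf+.016,(.03,.055)),("key",(17,110,90),(32,255,255),.148,(.052,.075))):
        m=cv2.inRange(h,lo,hi)>0
        P=np.array([ray(T,(u,v),z) for u,v in zip(uu[m],vv[m])])
        if len(P)==0: continue
        r=np.hypot(*(P[:,:2]-c).T); P=P[(r>rr[0])&(r<rr[1])]
        m=P[:,:2].mean(0)-c; out[n]=(np.degrees(np.arctan2(m[1],m[0])).round(1),np.hypot(*m).round(4),len(P))
    return out
def arc(c,a,z): # finger pose at polar angle a (deg), tool x tangential
    t=np.radians(a); y=t+np.pi/2; y=(y+np.pi)%(2*np.pi)-np.pi
    return [c[0]+.042*np.cos(t),c[1]+.042*np.sin(t),z],q_yaw(y)
E
python3 - <<'E'
from h import *
D=np.load("pics/w1.npz"); T=D["T"]; im=D["im"]
b=spot=ray(T,(278,107),.162); print("boss",b)
h=cv2.cvtColor(im,cv2.COLOR_BGR2HSV); print(h[51,326],h[55,274])
c=np.array([.5698,-.0402]); print(angles(T,im,c), angles(T,im,b[:2]))
n=ray(T,(283,158),.152)[:2]-c; print("notch",np.degrees(np.arctan2(n[1],n[0])),np.hypot(*n))
# disc fit
m=(cv2.inRange(h,(0,0,0),(180,255,60))); m[220:]=0; m[:,:200]=0; m[:,400:]=0
k=max(cv2.findContours(m,cv2.RETR_EXTERNAL,2)[0],key=cv2.contourArea)
(u,v),r=cv2.minEnclosingCircle(k); print(u,v,r,ray(T,(u,v),.152))
E
```

```text
boss [ 0.56826878 -0.04222873  0.162     ]
[ 20 136 200] [ 19 184 232]
{'key': (np.float64(-43.5), np.float64(0.0639), 206)} {'key': (np.float64(-41.2), np.float64(0.0637), 206)}
notch -171.95239436496112 0.04858067992504438
308.0 110.5 52.6617546081543 [ 0.56501977 -0.06965304  0.152     ]
```

```bash
sed -i 's/(5,200,150),(17,255,255)/(5,168,120),(25,255,255)/; s/(17,110,90),(32,255,255)/(14,90,90),(32,165,255)/' h.py
python3 - <<'E'
from h import *
D=np.load("pics/w1.npz"); T=D["T"]; im=D["im"]
c=np.array([.569,-.0415]); A=angles(T,im,c); print(A)
pk=A["peg"][0]; tgt=A["key"][0]+180
movep(*arc(c,pk-45,.20)); 
print(move_l(*arc(c,pk-45,.158),velocity=.1,threshold=5))
a=pk-45; end=tgt-25.4-6
for s in np.linspace(a,end,int(np.ceil((end-a)/10))+1)[1:]:
    move_l(*arc(c,s,.158),velocity=.06)
print(end,get_contact_force(),get_time())
p,q=arc(c,end-4,.158); move_l(p,q); p[2]=.2; move_l(p,q)
movep([0.50,-0.04,0.36],q_yaw(0))
T,im,d=wrist("w2"); print(angles(T,im,c),get_time()); spots(T,["boss","notch","key","peg"])
b=cv2.resize(im[0:220,150:430],None,fx=2.8,fy=2.7); cv2.imwrite("pics/w2c.png",b)
E
```

```text
Traceback (most recent call last):
  File "h.py", line 28, in angles
    P=np.array([ray(T,(u,v),z) for u,v in zip(uu[m],vv[m])])
                ~~~^^^^^^^^^^^
  File "h.py", line 19, in ray
    i=camera_info("wrist"); f=210/np.tan(np.radians(i["fovy"]/2))
ValueError: time passes only in moves, steps and waits
```

```bash
sed -i 's/^def ray/WI=camera_info("wrist")\ndef ray/; s/i=camera_info("wrist"); f=210/i=WI; f=210/' h.py
python3 - <<'E'
from h import *
D=np.load("pics/w1.npz"); T=D["T"]; im=D["im"]
c=np.array([.569,-.0415]); A=angles(T,im,c); print(A)
pk=A["peg"][0]; tgt=A["key"][0]+180
assert abs(pk-4)<6 and abs(tgt-138)<7
movep(*arc(c,pk-45,.20)); 
print(move_l(*arc(c,pk-45,.158),velocity=.1,threshold=5))
a=pk-45; end=tgt-25.4-6
for s in np.linspace(a,end,int(np.ceil((end-a)/10))+1)[1:]:
    move_l(*arc(c,s,.158),velocity=.06)
print(end,get_contact_force(),get_time())
p,q=arc(c,end-4,.158); move_l(p,q); p[2]=.2; move_l(p,q)
movep([0.50,-0.04,0.36],q_yaw(0))
T,im,d=wrist("w2"); print(angles(T,im,c),get_time()); spots(T,["boss","notch","key","peg"])
b=cv2.resize(im[0:220,150:430],None,fx=2.8,fy=2.7); cv2.imwrite("pics/w2c.png",b)
E
```

```text
{'peg': (np.float64(3.8), np.float64(0.0414), 255), 'key': (np.float64(-39.1), np.float64(0.0113), 1624)}
False
109.5 [-0.28895075  0.11903718 -0.21280328] 10.9917
{'peg': (np.float64(133.5), np.float64(0.041), 208), 'key': (np.float64(-43.0), np.float64(0.012), 1658)} 14.5083
boss 0.76 [ 0.5678 -0.0453  0.1633]
boss 0.6 [ 0.6113 -0.0779  0.1393]
notch 0.9 [ 0.6019 -0.0779  0.1546]
key 0.65 [ 0.608  -0.0794  0.1405]
peg 0.74 [ 0.5425 -0.0107  0.1639]
```

View pics/w2c.png

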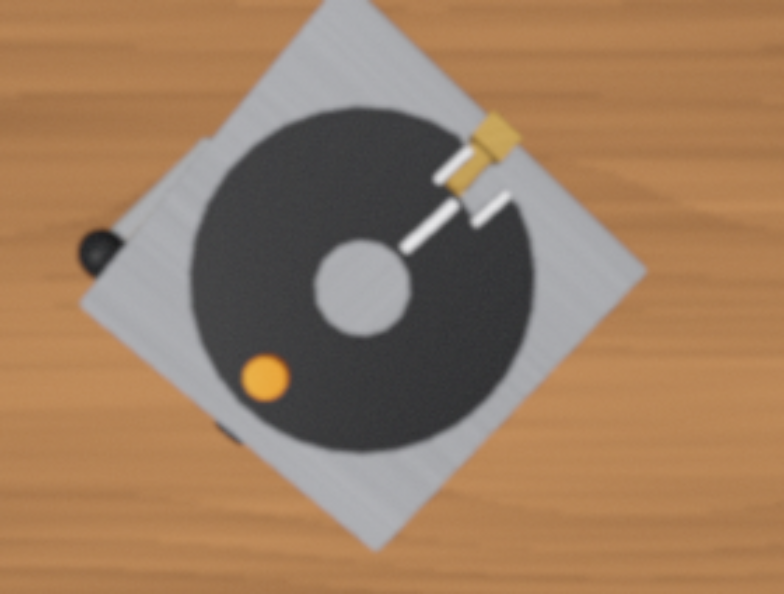

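The notch at crop (473,188) is now a few degrees short of the key. The heel is at (495,138), the disc centre at (362,280) and the peg at (265,378). Next I'll work out the remaining angle and nudge it.

```bash
python3 - <<'E'
from h import *
T=np.load("pics/w2.npz")["T"]
P=lambda x,y,z: ray(T,(150+x/2.8,y/2.7),z)[:2]
c=P(362.5,279.5,.152); print("c",c,P(363,288,.162))
for n,x,y,z in (("notch",473,188,.152),("heel",495,138,.148),("keybar",467,172,.141),("peg",265,378,.168),("l0",405,249,.152),("l1",457,203,.152)):
    d=P(x,y,z)-c; print(n,np.degrees(np.arctan2(d[1],d[0])).round(1),np.hypot(*d).round(4))
h=P(495,138,.148)-P(467,172,.141); print(np.degrees(np.arctan2(h[1],h[0])))
E
```

```text
c [ 0.57123315 -0.04273841] [ 0.56860133 -0.04281796]
notch -50.4 0.0453
heel -43.2 0.061
keybar -44.4 0.0486
peg 135.1 0.044
l0 -54.4 0.0168
l1 -51.1 0.0385
-38.69437878316082
```

```bash
python3 - <<'E'
from h import *
c=np.array([.569,-.0415])
p,q=arc(c,103,.20); movep(p,q); p[2]=.158
print(move_l(p,q,velocity=.1,threshold=5))
move_l(*arc(c,109.5,.158),velocity=.05); move_l(*arc(c,115.7,.158),velocity=.03)
p,q=arc(c,111,.158); move_l(p,q); p[2]=.2; move_l(p,q)
movep([0.49,-0.042,0.29],q_yaw(0))
T,im,d=wrist("w3"); print(get_time()); spots(T,["boss","notch","key","peg"])
cv2.imwrite("pics/w3c.png",cv2.resize(im[0:260,110:450],None,fx=2.25,fy=2.25))
E
```

```text
False
22.1833
boss 0.81 [ 0.5691 -0.0436  0.1619]
boss 0.52 [ 0.6075 -0.0792  0.1403]
notch 0.64 [ 0.6047 -0.0759  0.1551]
key 0.67 [ 0.6046 -0.0783  0.1389]
peg 0.76 [ 0.5368 -0.009   0.1685]
```

View pics/w3c.png

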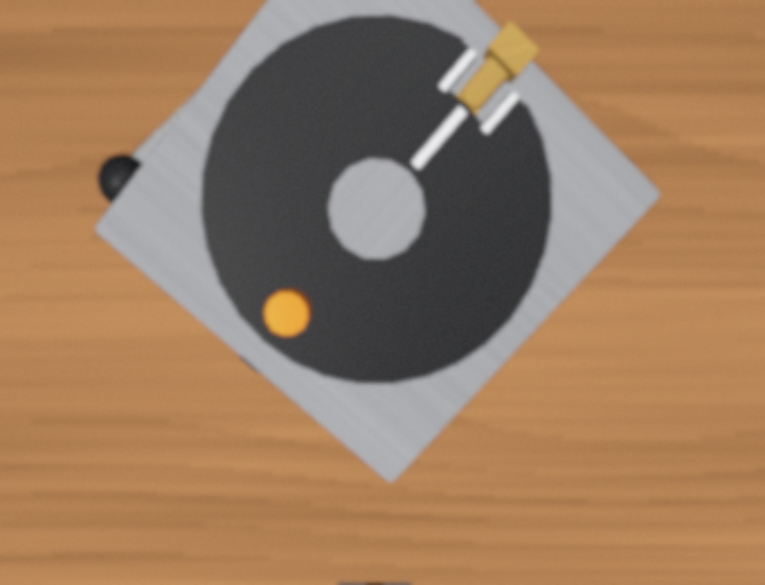

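The key at crop (485,82) sits centred between the white notch lines. I'll press on the boss, stopping on force.

```bash
python3 - <<'E'
from h import *
q=q_yaw(0); x,y=.569,-.042
movep([x,y,.18],q)
r=move_l([x,y,.145],q,velocity=.03,threshold=22)
print(r,get_position(),get_contact_force(),get_time())
move_l([x,y,.22],q,velocity=.12)
movep([0.49,-0.042,0.29],q)
T,im,d=wrist("w4"); print(get_time())
D3=np.load("pics/w3.npz")["d"]
for x,y in ((375,330),(420,300),(480,230)):
    u,v=int(110+x/2.25),int(y/2.25); print(D3[v,u],d[v,u])
cv2.imwrite("pics/w4c.png",cv2.resize(im[0:260,110:450],None,fx=2.25,fy=2.25))
E
```

```text
True [ 0.56909892 -0.04203904  0.15188281] [-3.36885364  0.79887708  7.5812638 ] 23.9
25.175
0.27781934 0.28801718
0.27529886 0.28509343
0.2685237 0.27889007
```

View pics/w4c.png

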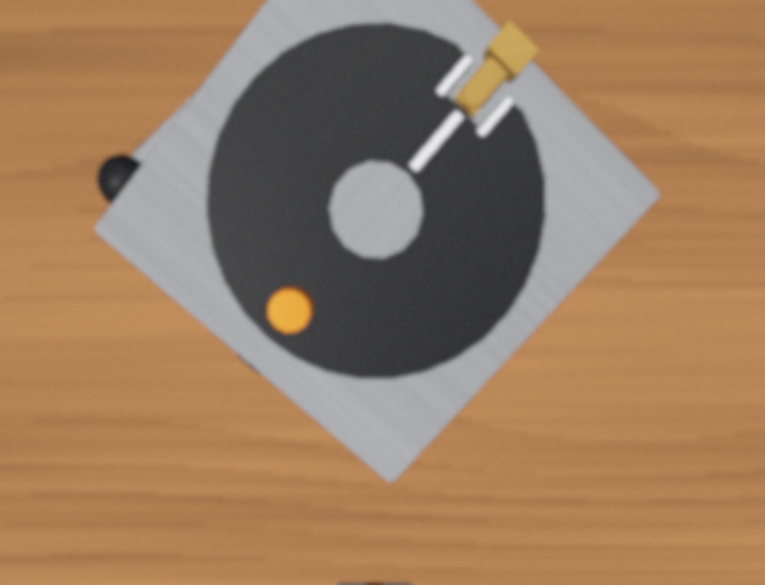

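The dial's face now measures 10 mm lower, with the key inside the notch, so it is fully seated. The hand is clear.

```bash
python3 -c "from plant import *; print(job_done())"
```

```text
the job is handed in; nothing more can be done
None
```

I turned the steel grinder's dial until its notch met the key and pressed it down 10 mm to fully seated. The hand was clear when I handed the job in at about 25 s, and I moved nothing else.

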